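# Cover the sauce dishes with their own lids

### The job

Before the grill hood goes up and ash flies, cover each of the four white dishes with the wooden lid of its own shape and size: large round, small round, square and oblong. Each lid must lie flat and centred on its dish, straight with its sides if the dish has corners, with the mouth fully covered; set lids down rather than dropping them. Leave the dishes standing where they are, and do not disturb the glass ramekin or the wooden muddler.

Things in the scene. Friction and masses are not known exactly. Their poses are not given: they have to be found in the camera images.
- lid_big_round: Wooden lid, lying on the worktop at the start, underside down: disc of 100 mm diameter, 10 mm thick, flat underside, round dark-wood knob of 24 mm diameter standing 32 mm high in the middle of its top (42 mm in all). Origin: centre of its underside, z up.
- lid_small_round: Wooden lid, lying on the worktop at the start, underside down: disc of 76 mm diameter, 10 mm thick, flat underside, round dark-wood knob of 24 mm diameter standing 32 mm high in the middle of its top (42 mm in all). Origin: centre of its underside, z up.
- lid_square: Wooden lid, lying on the worktop at the start, underside down: square plate, 86 mm a side, along its x and y axes, 10 mm thick, flat underside, dark-wood grip bar 44 mm long (along the lid's x axis) and 16 mm wide (along its y axis) standing 32 mm high in the middle of its top (42 mm in all). Origin: centre of its underside, z up.
- lid_oblong: Wooden lid, lying on the worktop at the start, underside down: rectangular plate, 116 mm along its x axis by 72 mm along its y axis, 10 mm thick, flat underside, dark-wood grip bar 50 mm long (along the lid's x axis) and 16 mm wide (along its y axis) standing 32 mm high in the middle of its top (42 mm in all). Origin: centre of its underside, z up.
- dish_big_round: White ceramic dish, empty, loose, open at the top: straight-sided, 84 mm outer diameter, 50 mm high, walls 4 mm. Origin: centre of its underside, z up. Stands on the worktop (height 0).
- dish_small_round: White ceramic dish, empty, loose, open at the top: straight-sided, 60 mm outer diameter, 40 mm high, walls 4 mm. Origin: centre of its underside, z up. Stands on the worktop (height 0).
- dish_square: White ceramic dish, empty, loose, open at the top: square, 70 mm a side outside, along its x and y axes, 45 mm high, walls 4 mm. Origin: centre of its underside, z up. Stands on the worktop (height 0).
- dish_oblong: White ceramic dish, empty, loose, open at the top: rectangular, outside 100 mm along its x axis by 56 mm along its y axis, 45 mm high, walls 4 mm. Origin: centre of its underside, z up. Stands on the worktop (height 0).
- glass_ramekin: Small clear glass ramekin, 56 mm across the rim, 36 mm high, no lid belongs to it; a bystander, loose. Origin: centre of its underside.
- muddler: Light wooden muddler lying beyond the dishes, about 175 mm long (along its x axis), 28 mm thick at the head; a bystander, loose. Origin: under it, near mid-length.
Mind the look-alikes: they are no part of the job. Leave any turquoise look-alike of the lid_square alone.

How it is judged:
By the outcome, as a careful person would: the job done as asked, in the order asked, and still so for the second after the job is handed in, with the robot touching nothing.
It also fails if it takes over 112 s, if anything falls off the work surface, if the arm or the gripper's body presses on something with over 40 N, if the wrist force passes 120 N, or if a joint passes its speed limit or range.

### The arm

A 6-joint arm with a two-finger parallel gripper is mounted at the origin on the work surface. World frame = base frame: x ahead of the robot, y to its left, z up, the work surface at z = 0. Lengths are in m, angles in rad, forces in N, time in s.
With the tool pointing down it reaches from about 0.275 to 0.75 m from the base axis. Payload 10.2 kg.
Tool frame: the origin (TCP) lies midway between the tips of the shut fingers; the grasp point (between the pads) lies 19 mm behind it; z points along the fingers, y is the line along which they close (so a half turn about z gives the same grasp; the last joint's range is limited). The gripper opens to 88 mm and grips with 3 to 60 N. Pads are 18 mm wide; open, the fingers measure 123 mm over their backs; the gripper's body (75 mm by 187 mm) begins 45 mm behind the grasp point.
Start: joints at [-1.486, 0.313, 1.498, -0, 1.331, -0.223], TCP at [0.159, -0.5, 0.239] pointing down, gripper open.
Joint ranges: [-2.94, 2.94], [-0.97, 2.17], [0.19, 2.56], [-1.23, 4.37], [0.02, 3.11], [-2.88, 2.88]. Speed limits (rad/s): [2.39, 2.39, 3.01, 3.14, 3.14, 3.14].

### API

Orientations are given as a rotation vector (axis times angle).
In Python, from workcell import sensors, read_camera, camera_info, r gives the robot as it stands.
- The arm moves only by the tool drive_tool, never from a script. Its argument "moves" is a list of rows, each an object with "translation": the shift along the tool's x, y, z in mm, a list of three; "yaw": the turn about the tool's z in degrees; "grip": the opening, from -1 (shut) to 1 (fully open), so that 0 is half open. In form: [{"translation": [dx, dy, dz], "yaw": yaw, "grip": grip}, ...]. A call has 1 to 12 rows; each row is the pose to reach, as a shift and turn from the pose commanded when the call began, along the tool's axes at that moment; what a row does not reach only later rows make up. A row lasts 1/8 s, in which the tool goes at most 62.5 mm and 10.7 degrees, less where a joint would pass 70% of its speed; a pose out of reach is approached as far as the arm can. A call with a gripper value outside its range is refused whole. The fingers move at their own pace and stop on an object; "grip_force" is the grip in N (left out, the last holds). Time passes only in rows, so rows that repeat a pose let the fingers close. It gives the time, the measured TCP pose, the force, the opening and the grip force at its end, in the units of the state.
- sensors.get_state(): the state, without advancing time (a new reading comes with each control period).
- read_camera(name): name is "scene" or "top"; returns the picture (420x560x3 uint8, blue, green, red); there is no depth.
- camera_info(name): a dict with "vfov" (degrees; the focal length in pixels is half the picture's height over the tangent of half this angle, whatever the lens; pixels are square), "cx", "cy" (the principal point, pixels), "dist" ([k1, k2, p1, p2, k3] as OpenCV has them; the pictures are not rectified), "origin" and "rotation" of the camera in the world. Camera axes: x right, y up, looking along -z (the intrinsics and any distortion apply to the point x, -y, -z); pixel columns grow to the right and rows downward; lengths in m; the calibration is good to about 2 mm. A picture is of the moment at which its call begins. camera_info takes no time and is no camera call.
- r.close_job(): hands the job in; it is judged then, once.
The state is a dict: "clock": time; "joints": joint angles; "qd": joint speeds; "joint_torque": joint torques, N m; "tcp_pos": TCP position; "eef_rot": TCP orientation; "wrist_force": force on the tool from outside, world axes, zero at the start; "wrist_torque": the same for the moment, N m; "opening": finger opening in m; "grip_force": force on a finger pad.
Only numpy, scipy, OpenCV 4.12 (cv2) and the standard library are available. Lean on these libraries where they do the work, as an engineer would, in place of code of your own. Each camera call takes 0.05 s, during which the arm holds its last target. There are 200 camera calls.

## Working session

There is one attempt and no reset: what is moved stays moved. The work goes in short steps, Python scripts to look and compute and a tool call to move; the robot and the scene stay as the last step left them, time stands still between calls to the robot, and variables do not carry over. Pictures are saved under pics/ and viewed, at most 14 in all, crops included, and the job is handed in when it is done.

Besides the shell and the picture viewer there is one more tool, called after ">>>" by a JSON object that holds its "method" and its "body". drive_tool: Moves the arm, as the interface text tells. Its arguments: {"type":"object","properties":{"moves":{"type":"array","items":{"type":"object","properties":{"translation":{"type":"array","items":{"type":"number"}},"yaw":{"type":"number"},"grip":{"type":"number"}}}},"grip_force":{"type":"number"}},"required":["moves"]}

```bash
mkdir -p pics; ls
python3 - <<'E'
from workcell import sensors, read_camera, camera_info, r
import cv2
print(sensors.get_state())
for n in ("top","scene"):
    print(n,camera_info(n)); cv2.imwrite(f"pics/{n}0.png",read_camera(n))
E
```

```text
pics
{'clock': 0.0, 'joints': array([-1.48640672e+00,  3.13427614e-01,  1.49844178e+00, -1.73380406e-05,
        1.33096992e+00, -2.23435022e-01]), 'qd': array([ 2.69499273e-04, -1.03144596e-03,  2.86195101e-04,  9.39009250e-05,
       -1.50540062e-04,  5.21489627e-04]), 'joint_torque': array([-1.21156208e-03, -4.02213728e+01, -2.52268982e+01,  6.93779625e-02,
        3.52709193e-02, -9.05254274e-05]), 'tcp_pos': array([ 0.15901351, -0.50008377,  0.23817075]), 'eef_rot': array([-3.10322437e+00, -4.81438572e-01, -1.09601780e-04]), 'wrist_force': array([ 0.5080157 , -0.86980609, -0.90339541]), 'wrist_torque': array([ 0.00042569, -0.06087144,  0.02084586]), 'grip_force': 0.0, 'opening': 0.08776124338940046}
top {'vfov': 56.87732868935665, 'cx': 273.2985193832225, 'cy': 208.1639180705417, 'dist': array([-0.04355252,  0.        ,  0.        ,  0.        ,  0.        ]), 'origin': array([ 0.40778316, -0.04060123,  1.11091691]), 'rotation': array([ 0.09694849, -0.1270079 , -1.5599402 ])}
scene {'vfov': 47.7525179987376, 'cx': 284.2185157930644, 'cy': 209.29717807733056, 'dist': array([-0.11988431,  0.        ,  0.        ,  0.        ,  0.        ]), 'origin': array([ 1.16883952, -0.63712089,  0.89063927]), 'rotation': array([0.73495091, 0.30606698, 0.70251896])}
```

View pics/top0.png

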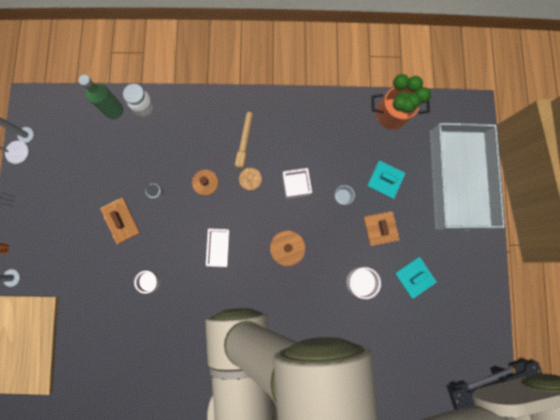

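View pics/scene0.png

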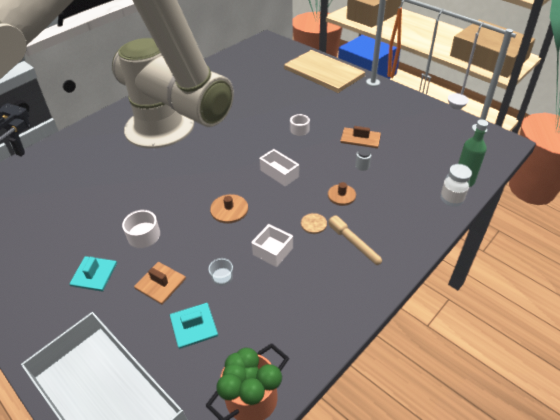

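The top view shows:

| Item | Pixel |
|---|---|
| Big dish | (364,283) |
| Square dish | (297,182) |
| Oblong dish | (217,248) |
| Small dish | (146,282) |
| Square lid | (381,228) |
| Big round lid | (287,248) |
| Small round lid | (205,182) |
| Oblong lid | (119,220) |

Look-alikes and bystanders:
- Turquoise squares at (387,179) and (416,277).
- A knobless wooden disc at (250,179), which could be mistaken for the small lid.
- A grey cup at (153,190), which could be mistaken for the small dish.
- The glass ramekin at (344,195) and the muddler at (243,140).
- The wooden board at (25,345).

I choose the brown lids that have dark knobs. Next is a close crop to check that choice.

```bash
cat > h.py <<'E'
import numpy as np, cv2
from workcell import sensors, read_camera, camera_info, r
from scipy.spatial.transform import Rotation as R
def cam(n):
    c=camera_info(n); f=210/np.tan(np.radians(c['vfov'])/2)
    return np.array([[f,0,c['cx']],[0,f,c['cy']],[0,0,1.]]),c['dist'],R.from_rotvec(c['rotation']).as_matrix(),c['origin']
def onplane(n,uv,z):
    K,d,Rm,o=cam(n)
    p=cv2.undistortPoints(np.asarray(uv,float).reshape(-1,1,2),K,d).reshape(-1,2)
    v=np.c_[p[:,0],-p[:,1],-np.ones(len(p))]@Rm.T
    return (o+v*((z-o[2])/v[:,2])[:,None])[:,:2]
def proj(n,P):
    K,d,Rm,o=cam(n); c=(np.asarray(P,float).reshape(-1,3)-o)@Rm*[1,-1,-1]
    return cv2.projectPoints(c,np.zeros(3),np.zeros(3),K,d)[0].reshape(-1,2)
def blobs(mask,amin):
    cs,_=cv2.findContours(mask.astype(np.uint8),cv2.RETR_EXTERNAL,cv2.CHAIN_APPROX_NONE)
    return [c.reshape(-1,2) for c in cs if cv2.contourArea(c)>amin]
E
python3 - <<'E'
from h import *
im=cv2.imread('pics/top0.png'); 
cv2.imwrite('pics/c1.png',cv2.resize(im[150:310,95:315],None,fx=3.6,fy=3.6,interpolation=cv2.INTER_CUBIC)[:600])
hsv=cv2.cvtColor(im,cv2.COLOR_BGR2HSV); H,S,V=cv2.split(hsv)
roi=np.zeros(H.shape,bool); roi[150:310,95:440]=1
K,d,Rm,o=cam('top')
print('LIDS')
for c in blobs(roi&(H<20)&(S>90)&(V>40),150):
    w=onplane('top',c,0.01).astype(np.float32)*1000
    print(c.mean(0).round(), [np.round(x,1) for x in cv2.minAreaRect(w)], np.round(cv2.minEnclosingCircle(w)[0],1))
print('DISH')
for c in blobs(roi&(S<60)&(V>140),100):
    w=onplane('top',c,0.045).astype(np.float32)*1000
    print(c.mean(0).round(), [np.round(x,1) for x in cv2.minAreaRect(w)], cv2.contourArea(c))
E
```

```text
LIDS
[287. 248.] [array([ 452.8, -102.2]), array([95.9, 99.2]), np.float64(0.4)] [ 453.  -101.6]
[381. 228.] [array([ 511.4, -371.6]), array([87.2, 88. ]), np.float64(11.7)] [ 510.9 -371.2]
[119. 220.] [array([527.2, 378.1]), array([118.4,  73.9]), np.float64(28.2)] [526.6 379.3]
[205. 182.] [array([640.6, 137.7]), array([74.7, 74.4]), np.float64(65.3)] [640.7 137.4]
[250. 179.] [array([652.5,   6.9]), array([62.2, 63.8]), np.float64(0.6)] [652.5   7.5]
DISH
[145. 282.] [array([357.6, 285.1]), array([61.9, 59.7]), np.float64(2.5)] 410.5
[364. 282.] [array([ 359.5, -310. ]), array([89.7, 85.8]), np.float64(44.9)] 819.5
[217. 247.] [array([452.3,  92.7]), array([ 61.5, 104.8]), np.float64(88.1)] 807.0
[343. 196.] [array([ 596.7, -255.1]), array([47.4, 42.7]), np.float64(44.6)] 188.0
[297. 182.] [array([ 636.1, -126.2]), array([76.9, 76.3]), np.float64(8.8)] 673.5
```

View pics/c1.png

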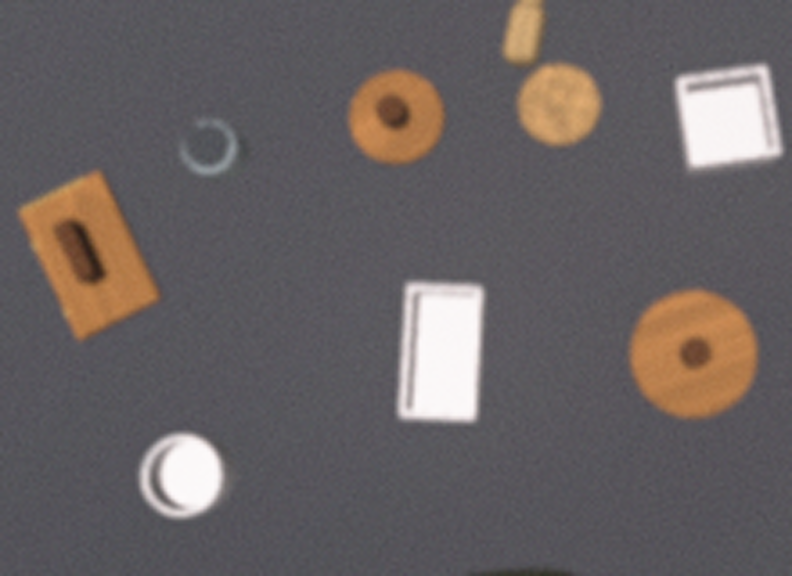

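The crop confirms the choice. The two round lids and the oblong lid carry dark knobs, and the plain disc by the muddler has none. Next I measure rim centres from the sides facing away from each camera, so the walls don't bias them, and cross-check the two views.

```bash
cat > meas.py <<'E'
from h import *
L={'big':(453,-102,100,100),'sq':(511,-371,86,86),'obl':(527,378,116,72),'small':(641,138,76,76)}
D={'big':(359,-310,84,84,50),'small':(357,285,60,60,40),'obl':(452,93,100,56,45),'sq':(636,-126,70,70,45)}
def fit(n,w,z,sx,sy,rnd,far=True):
    """w: contour on plane z, mm; edges facing away from the camera."""
    o=cam(n)[3][:2]*1000; m=w.mean(0)
    (c,s,a)=cv2.minAreaRect(w.astype(np.float32)); a=np.radians(a)
    if rnd: a=np.arctan2(*(m-o)[::-1])
    elif sx!=sy and (s[0]<s[1]): a+=np.pi/2
    ux=np.array([np.cos(a),np.sin(a)]); uy=np.array([-ux[1],ux[0]]); res=0
    for i,(u,S) in enumerate(((ux,sx),(uy,sy))):
        e=w@u; lo,hi=e.min()-1,e.max()+1
        if i==1 and rnd: q=(lo+hi)/2
        else: q=hi-S/2 if (m-o)@u>0 else lo+S/2
        res=res+q*u
    return res.round(1), None if rnd else np.degrees(a).round(1)%180, np.round(s,0)
if __name__=='__main__':
  for n in('top','scene'):
    im=cv2.imread(f'pics/{n}0.png'); H,S,V=cv2.split(cv2.cvtColor(im,cv2.COLOR_BGR2HSV))
    for nm,T,mask,z in [('lid',L,(H<20)&(S>90)&(V>40),.01),('dish',D,(S<70)&(V>150),None)]:
      bs=blobs(mask,80)
      for k,t in T.items():
        zz=z or t[4]/1000
        p=proj(n,[t[0]/1e3,t[1]/1e3,zz])[0]
        c=min(bs,key=lambda b:np.linalg.norm((b.max(0)+b.min(0))/2-p))
        print(n,nm,k,*fit(n,onplane(n,c,zz)*1000,zz,t[2],t[3],k in('big','small')))
        if nm=='lid':
          q=proj(n,[t[0]/1e3,t[1]/1e3,.03])[0]
          kb=blobs((H<25)&(V<95)&(S>70),8); 
          if kb:
            b=min(kb,key=lambda b:np.linalg.norm(b.mean(0)-q)); w=onplane(n,b,.042)*1000
            rr=cv2.minAreaRect(w.astype(np.float32)); print('   knob',np.round(rr[0],1),np.round(rr[1]),round(rr[2]),len(b))
E
python3 meas.py
```

```text
top lid big [ 453.7 -102. ] None [96. 99.]
   knob [ 508.3 -362.1] [34.  7.] 10 26
top lid sq [ 513.3 -373.2] 11.7 [87. 88.]
   knob [ 508.3 -362.1] [34.  7.] 10 26
top lid obl [528.3 380.9] 28.2 [118.  74.]
   knob [526.7 367.2] [46. 12.] 20 34
top lid small [641.1 138. ] None [75. 74.]
   knob [526.7 367.2] [46. 12.] 20 34
top dish big [ 358.4 -311.9] None [83. 88.]
top dish small [356.9 288.5] None [62. 60.]
top dish obl [455.1  96.1] 178.2 [ 61. 104.]
top dish sq [ 640.6 -129.2] 8.9 [76. 75.]
scene lid big [ 451.6 -101.7] None [ 98. 104.]
   knob [ 469.2 -117. ] [18. 27.] 47 25
scene lid sq [ 509.7 -371.8] 11.9 [89. 88.]
   knob [ 524.3 -379.7] [52. 20.] 14 42
scene lid obl [518.8 391.8] 27.9 [116.  94.]
   knob [541.2 356.2] [42. 39.] 36 39
scene lid small [637.5 141.8] None [76. 78.]
   knob [653.1 117.8] [18. 28.] 38 24
scene dish big [ 353.4 -309. ] None [116.  88.]
scene dish small [354.9 288.9] None [60. 91.]
scene dish obl [445.8  97.9] 177.9 [ 65. 109.]
scene dish sq [ 631.6 -123.3] 9.3 [93. 93.]
```

```bash
cat > go.py <<'E'
import sys
from h import *
# usage: go.py x y z(mm) [heading deg] ...: tool-frame shift from the measured pose
s=sensors.get_state(); M=R.from_rotvec(s['eef_rot']).as_matrix(); p=s['tcp_pos']*1000
h=np.degrees(np.arctan2(M[1,0],M[0,0])); print('t',s['clock'],'tcp',p.round(1),'h',h.round(1),'F',s['wrist_force'].round(1),'open',round(s['opening']*1000,1))
a=[float(v) for v in sys.argv[1:]]
for i in range(0,len(a)//4*4,4):
    print((M.T@(np.array(a[i:i+3])-p)).round(1),'yaw',round((h-a[i+3]+90)%180-90,1))
E
python3 go.py 452.5 -102 100 17.6  452.5 -102 14 17.6
```

```text
t 0.1 tcp [ 159.  -500.1  238.2] h 17.6 F [-0.3  0.1  0.1] open 87.9
[ 400.3 -290.3  138.6] yaw 0.0
[ 400.3 -290.2  224.6] yaw 0.0
```

>>> {"method": "drive_tool", "body": {"moves": [{"translation": [200,-145,70],"yaw": 0,"grip": 1},{"translation": [300,-217,100],"yaw": 0,"grip": 1},{"translation": [400,-290,138],"yaw": 0,"grip": 1},{"translation": [400,-290,138],"yaw": 0,"grip": 1},{"translation": [400,-290,138],"yaw": 0,"grip": 1},{"translation": [400,-290,138],"yaw": 0,"grip": 1},{"translation": [400,-290,138],"yaw": 0,"grip": 1},{"translation": [400,-290,138],"yaw": 0,"grip": 1},{"translation": [400,-290,138],"yaw": 0,"grip": 1},{"translation": [400,-290,138],"yaw": 0,"grip": 1},{"translation": [400,-290,138],"yaw": 0,"grip": 1}]}}

```text
clock: 1.48
tcp_pos: [0.452, -0.104, 0.1011]
eef_rot: [3.104, 0.479, 0.001]
wrist_force: [-0.1, -0.9, 0.4]
opening: 0.0881
grip_force: 0.0
```

```bash
python3 go.py 452.5 -102 14 17.6
python3 - <<'E'
from h import *
im=read_camera('scene'); u,v=proj('scene',[.4525,-.102,.04])[0].astype(int); print(u,v)
cv2.imwrite('pics/c2.png',cv2.resize(im[v-70:v+50,u-80:u+80],None,fx=4,fy=4,interpolation=cv2.INTER_CUBIC))
E
```

```text
t 1.475 tcp [ 452.  -104.   101.1] h 17.5 F [-0.1 -0.9  0.4] open 88.1
[ 1.  -1.8 87.1] yaw -0.1
227 198
```

View pics/c2.png

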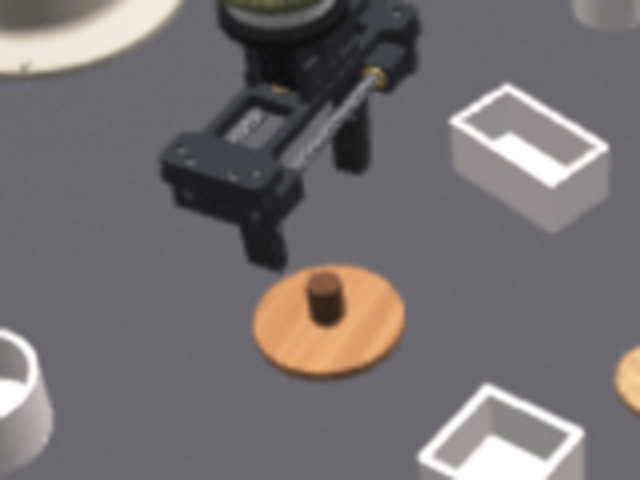

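The crop shows the open fingers straddling the big lid's knob, which is at about (325,295) in the crop. They are well aligned. I descend and grip.

>>> {"method": "drive_tool", "body": {"moves": [{"translation": [1,-2,45],"yaw": 0,"grip": 1},{"translation": [1,-2,75],"yaw": 0,"grip": 0.6},{"translation": [1,-2,86],"yaw": 0,"grip": 0},{"translation": [1,-2,86],"yaw": 0,"grip": 0},{"translation": [1,-2,86],"yaw": 0,"grip": -0.3},{"translation": [1,-2,86],"yaw": 0,"grip": -1},{"translation": [1,-2,86],"yaw": 0,"grip": -1},{"translation": [1,-2,86],"yaw": 0,"grip": -1},{"translation": [1,-2,86],"yaw": 0,"grip": -1}], "grip_force": 20}}

```text
clock: 2.65
tcp_pos: [0.453, -0.1008, 0.0151]
eef_rot: [3.104, 0.482, 0.001]
wrist_force: [-0.6, 0.3, 4.6]
opening: 0.0234
grip_force: 20.0
```

```bash
python3 go.py 453 -102 120 17.6 356.5 -310.5 120 17.6 356.5 -310.5 64 17.6
```

```text
t 2.65 tcp [ 453.  -100.8   15.1] h 17.6 F [-0.6  0.3  4.6] open 23.4
[  -0.3    1.3 -104.9] yaw 0.0
[-155.5  170.7 -104.9] yaw 0.0
[-155.5  170.7  -48.9] yaw 0.0
```

>>> {"method": "drive_tool", "body": {"moves": [{"translation": [0,0,-40],"yaw": 0,"grip": -1},{"translation": [0,0,-90],"yaw": 0,"grip": -1},{"translation": [-20,22,-105],"yaw": 0,"grip": -1},{"translation": [-55,60,-105],"yaw": 0,"grip": -1},{"translation": [-90,99,-105],"yaw": 0,"grip": -1},{"translation": [-125,138,-105],"yaw": 0,"grip": -1},{"translation": [-150,165,-105],"yaw": 0,"grip": -1},{"translation": [-155,171,-105],"yaw": 0,"grip": -1},{"translation": [-155,171,-90],"yaw": 0,"grip": -1},{"translation": [-155,171,-70],"yaw": 0,"grip": -1},{"translation": [-155,171,-63],"yaw": 0,"grip": -1},{"translation": [-155,171,-63],"yaw": 0,"grip": -1}]}}

```text
clock: 4.15
tcp_pos: [0.3571, -0.3095, 0.0772]
eef_rot: [-3.103, -0.483, 0.001]
wrist_force: [0.2, -0.0, -1.1]
opening: 0.0232
grip_force: 20.0
```

```bash
python3 go.py 356.5 -310.5 64 17.6
python3 - <<'E'
from h import *
im=read_camera('scene'); u,v=proj('scene',[.3565,-.3105,.05])[0].astype(int); print(u,v)
a=cv2.resize(im[v-60:v+50,u-70:u+70],None,fx=5,fy=5,interpolation=cv2.INTER_CUBIC)
im=read_camera('top'); u,v=proj('top',[.3565,-.3105,.05])[0].astype(int); print(u,v)
cv2.imwrite('pics/top1.png',im)
b=cv2.resize(im[v-40:v+40,u-40:u+40],None,fx=3,fy=3)
a[:240,:240]=b; cv2.imwrite('pics/c3.png',a)
E
```

```text
t 4.15 tcp [ 357.1 -309.5   77.2] h 17.7 F [ 0.2 -0.  -1.1] open 23.2
[-0.8  0.8 13.2] yaw 0.1
138 221
364 283
```

View pics/c3.png

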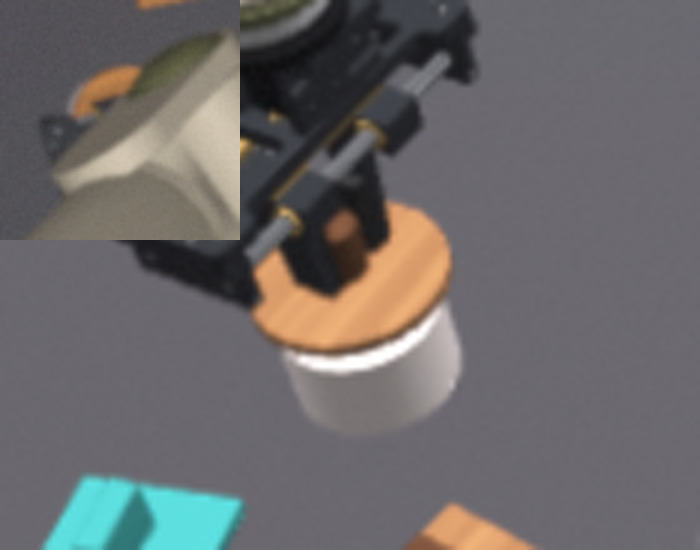

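The lid hovers about 12 mm above the dish and its rim overhang looks lopsided. I'll check numerically, comparing lid and dish silhouette extents against projections.

Run:
```python
from h import *
def ext(x,y,rad,z):
    t=np.linspace(0,6.283,100); p=proj('scene',np.c_[x+rad*np.cos(t),y+rad*np.sin(t),0*t+z]); return p.min(0),p.max(0)
o=np.array([138-70,221-60])
for nm,a in (('dish rim',(.3565,-.3105,.042,.05)),('dish base',(.3565,-.3105,.042,0)),('lid under',(.3571,-.3095,.05,.0621)),('lid top',(.3571,-.3095,.05,.0721))):
    lo,hi=ext(*a); print(nm,((lo-o)*5).round(),((hi-o)*5).round())
# measured dish from initial picture
im=cv2.imread('pics/scene0.png'); H,S,V=cv2.split(cv2.cvtColor(im,cv2.COLOR_BGR2HSV))
for c in blobs((S<70)&(V>115),200):
    if 100<c.mean(0)[0]<180 and 190<c.mean(0)[1]<260: print('dish',(c.min(0)-o)*5,(c.max(0)-o)*5)
```

```text
dish rim [270. 244.] [439. 368.]
dish base [296. 311.] [460. 435.]
lid under [250. 215.] [453. 363.]
lid top [244. 201.] [449. 349.]
dish [265 235] [460 430]
```

The projections match what the picture shows to about 1 mm (lid 250–453, dish 265–460). I set it down.

>>> {"method": "drive_tool", "body": {"moves": [{"translation": [-1,1,6],"yaw": 0,"grip": -1},{"translation": [-1,1,10],"yaw": 0,"grip": -1},{"translation": [-1,1,12],"yaw": 0,"grip": -1},{"translation": [-1,1,12],"yaw": 0,"grip": -1},{"translation": [-1,1,12],"yaw": 0,"grip": -1},{"translation": [-1,1,12],"yaw": 0,"grip": -0.2},{"translation": [-1,1,12],"yaw": 0,"grip": 0.2},{"translation": [-1,1,12],"yaw": 0,"grip": 0.2},{"translation": [-1,1,-20],"yaw": 0,"grip": 0.4},{"translation": [-1,1,-70],"yaw": 0,"grip": 1},{"translation": [-1,1,-80],"yaw": 0,"grip": 1}]}}

```text
clock: 5.62
tcp_pos: [0.3569, -0.3127, 0.1604]
eef_rot: [3.1, 0.481, 0.004]
wrist_force: [-0.5, 0.2, -0.1]
opening: 0.0794
grip_force: 0.0
```

```bash
python3 go.py 639 139 130 17.6  639 139 15 17.6
```

```text
t 5.625 tcp [ 356.9 -312.7  160.4] h 17.6 F [-0.5  0.2 -0.1] open 79.4
[ 405.7 -345.1   29.3] yaw 0.0
[ 405.5 -345.7  144.3] yaw 0.0
```

>>> {"method": "drive_tool", "body": {"moves": [{"translation": [60,-50,0],"yaw": 0,"grip": 1},{"translation": [105,-90,0],"yaw": 0,"grip": 1},{"translation": [150,-128,0],"yaw": 0,"grip": 1},{"translation": [195,-166,5],"yaw": 0,"grip": 1},{"translation": [240,-204,10],"yaw": 0,"grip": 1},{"translation": [285,-242,20],"yaw": 0,"grip": 1},{"translation": [330,-281,25],"yaw": 0,"grip": 1},{"translation": [370,-315,30],"yaw": 0,"grip": 1},{"translation": [400,-340,30],"yaw": 0,"grip": 1},{"translation": [406,-345,40],"yaw": 0,"grip": 1},{"translation": [406,-345,60],"yaw": 0,"grip": 1},{"translation": [406,-345,60],"yaw": 0,"grip": 1}]}}

```text
clock: 7.12
tcp_pos: [0.6372, 0.1391, 0.0954]
eef_rot: [-3.104, -0.48, 0.007]
wrist_force: [-0.1, -0.8, 0.8]
opening: 0.0881
grip_force: 0.0
```

```bash
python3 go.py 639 139 15 17.6
python3 - <<'E'
from h import *
im=read_camera('scene'); u,v=proj('scene',[.639,.139,.04])[0].astype(int); print(u,v)
a=cv2.resize(im[v-60:v+50,u-80:u+80],None,fx=4,fy=4,interpolation=cv2.INTER_CUBIC)
im=read_camera('top'); cv2.imwrite('pics/top2.png',im)
b=cv2.resize(im[235:330,310:420],None,fx=2.5,fy=2.5)
a[:b.shape[0],:b.shape[1]]=b; cv2.imwrite('pics/c4.png',a)
H,S,V=cv2.split(cv2.cvtColor(im,cv2.COLOR_BGR2HSV))
for c in blobs((H<20)&(S>90)&(V>40),300):
    w=onplane('top',c,.06).astype(np.float32)*1000
    print(c.mean(0).round(),[np.round(q,1) for q in cv2.minAreaRect(w)])
E
```

```text
t 7.125 tcp [637.2 139.1  95.4] h 17.6 F [-0.1 -0.8  0.8] open 88.1
[ 2.   0.7 80.4] yaw -0.0
342 184
[ 14. 334.] [array([191.6, 588.7]), array([250.1, 157.1]), np.float64(1.8)]
[366. 284.] [array([ 356.9, -311. ]), array([97.8, 98.4]), np.float64(89.0)]
[381. 228.] [array([ 506.7, -356.4]), array([83.1, 84.2]), np.float64(11.7)]
[119. 220.] [array([521.7, 359.5]), array([112.7,  70.7]), np.float64(27.7)]
[250. 179.] [array([641.4,   4.7]), array([59.4, 60.9]), np.float64(0.6)]
[244. 140.] [array([754.3,  24.7]), array([ 25.3, 163.8]), np.float64(82.0)]
[355. 124.] [array([580., -86.]), array([1717.3, 1163.6]), np.float64(89.9)]
```

View pics/c4.png

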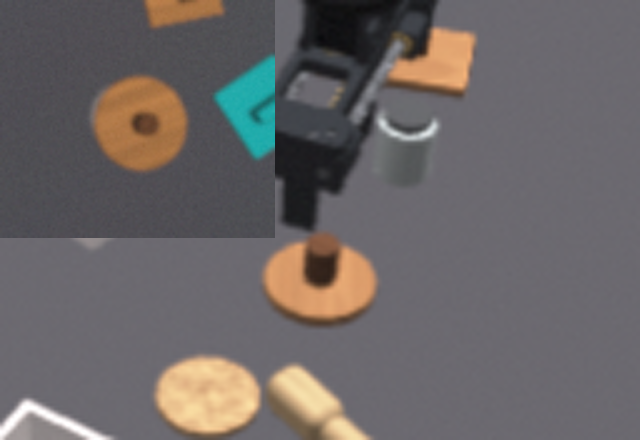

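The inset shows the big lid concentric on its dish, measured at (356.9,-311.0) with a target of (356.5,-310.5), so the top camera and robot agree. The scene view shows the fingers above the small lid's knob at (320,260). I descend.

>>> {"method": "drive_tool", "body": {"moves": [{"translation": [2.5,2,45],"yaw": 0,"grip": 1},{"translation": [2.5,2,72],"yaw": 0,"grip": 0.6},{"translation": [2.5,2,80],"yaw": 0,"grip": 0},{"translation": [2.5,2,80],"yaw": 0,"grip": 0},{"translation": [2.5,2,80],"yaw": 0,"grip": -0.3},{"translation": [2.5,2,80],"yaw": 0,"grip": -1},{"translation": [2.5,2,80],"yaw": 0,"grip": -1},{"translation": [2.5,2,80],"yaw": 0,"grip": -1},{"translation": [2.5,2,80],"yaw": 0,"grip": -1}]}}

```text
clock: 8.35
tcp_pos: [0.6417, 0.1388, 0.0181]
eef_rot: [3.104, 0.482, 0.001]
wrist_force: [-0.3, -0.4, 3.5]
opening: 0.0234
grip_force: 20.0
```

```bash
python3 go.py 640 138 110 17.6 356.5 287.3 110 17.6
```

```text
t 8.35 tcp [641.7 138.8  18.1] h 17.6 F [-0.3 -0.4  3.5] open 23.4
[ -1.9   0.3 -91.9] yaw 0.0
[-226.8 -227.9  -92.1] yaw 0.0
```

>>> {"method": "drive_tool", "body": {"moves": [{"translation": [0,0,-40],"yaw": 0,"grip": -1},{"translation": [-5,-5,-85],"yaw": 0,"grip": -1},{"translation": [-30,-30,-92],"yaw": 0,"grip": -1},{"translation": [-60,-60,-92],"yaw": 0,"grip": -1},{"translation": [-90,-90,-92],"yaw": 0,"grip": -1},{"translation": [-120,-120,-92],"yaw": 0,"grip": -1},{"translation": [-150,-150,-92],"yaw": 0,"grip": -1},{"translation": [-180,-180,-92],"yaw": 0,"grip": -1},{"translation": [-205,-206,-92],"yaw": 0,"grip": -1},{"translation": [-220,-222,-92],"yaw": 0,"grip": -1},{"translation": [-226,-228,-85],"yaw": 0,"grip": -1},{"translation": [-226,-228,-70],"yaw": 0,"grip": -1}]}}

```text
clock: 9.85
tcp_pos: [0.3572, 0.2879, 0.0875]
eef_rot: [-3.104, -0.482, -0.002]
wrist_force: [-0.4, -0.2, 0.3]
opening: 0.0232
grip_force: 20.0
```

>>> {"method": "drive_tool", "body": {"moves": [{"translation": [0,0,15],"yaw": 0,"grip": -1},{"translation": [0,0,18],"yaw": 0,"grip": -1},{"translation": [0,0,18],"yaw": 0,"grip": -1},{"translation": [0,0,18],"yaw": 0,"grip": -1}]}}

```text
clock: 10.35
tcp_pos: [0.3575, 0.2877, 0.0701]
eef_rot: [-3.104, -0.481, -0.001]
wrist_force: [0.5, -0.4, -0.9]
opening: 0.0234
grip_force: 20.0
```

```bash
cat > ext.py <<'E'
import sys
from h import *
# compare predicted silhouettes in scene view with picture: round dish/lid
def chk(x,y,rl,rd,hd,zl,name):
    im=read_camera('scene'); o=proj('scene',[x,y,hd])[0].astype(int)-[70,55]
    a=cv2.resize(im[o[1]:o[1]+110,o[0]:o[0]+140],None,fx=5,fy=5,interpolation=cv2.INTER_CUBIC)
    t=np.linspace(0,6.283,200)
    for rad,z,c in((rl,zl,(0,255,0)),(rd,hd,(0,0,255)),(rd,0,(0,0,255))):
        p=(proj('scene',np.c_[x+rad*np.cos(t),y+rad*np.sin(t),0*t+z])-o+.5)*5
        cv2.polylines(a,[p.astype(np.int32)],True,c,1)
    cv2.imwrite(name,a)
if __name__=='__main__': chk(.3573,.2873,.038,.030,.04,sensors.get_state()['tcp_pos'][2]-.0181,'pics/c5.png')
E
python3 ext.py; python3 go.py 357.3 287.5 58.2 17.6
```

```text
t 10.4 tcp [357.4 287.8  70.1] h 17.6 F [ 0.6 -1.  -0.7] open 23.3
[-0.2  0.2 11.9] yaw 0.0
```

View pics/c5.png

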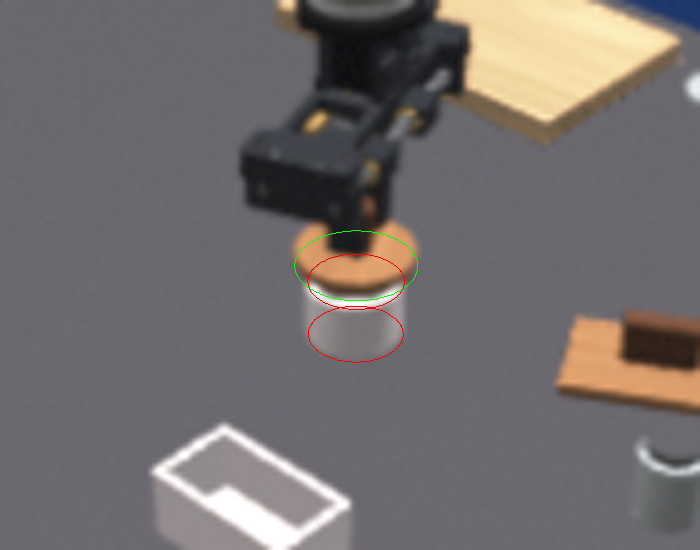

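The picture shows the lid at columns 294–418, right on the projected outline, and the dish at 306–405, also matching its outline. Both sit a few crop pixels (about 1 mm) high by the same amount. They are aligned, so I set it down.

>>> {"method": "drive_tool", "body": {"moves": [{"translation": [0,0,6],"yaw": 0,"grip": -1},{"translation": [0,0,10],"yaw": 0,"grip": -1},{"translation": [0,0,12],"yaw": 0,"grip": -1},{"translation": [0,0,12],"yaw": 0,"grip": -1},{"translation": [0,0,12],"yaw": 0,"grip": -1},{"translation": [0,0,12],"yaw": 0,"grip": -0.2},{"translation": [0,0,12],"yaw": 0,"grip": 0.2},{"translation": [0,0,12],"yaw": 0,"grip": 0.2},{"translation": [0,0,-20],"yaw": 0,"grip": 0.4},{"translation": [0,0,-70],"yaw": 0,"grip": 1},{"translation": [0,0,-80],"yaw": 0,"grip": 1}]}}

```text
clock: 11.78
tcp_pos: [0.3581, 0.2882, 0.1523]
eef_rot: [-3.103, -0.482, -0.008]
wrist_force: [-0.5, -0.3, -0.2]
opening: 0.0795
grip_force: 0.0
```

```bash
python3 go.py 511.8 -371.8 110 11.7 ; python3 -c "
from h import *
cv2.imwrite('pics/top3.png',read_camera('top'))"
```

```text
t 11.775 tcp [358.1 288.2 152.3] h 17.6 F [-0.5 -0.3 -0.2] open 79.5
[-53.8 675.6  41.6] yaw 5.9
```

>>> {"method": "drive_tool", "body": {"moves": [{"translation": [-5,60,0],"yaw": 0,"grip": 1},{"translation": [-9,120,0],"yaw": 0,"grip": 1},{"translation": [-14,180,0],"yaw": 0,"grip": 1},{"translation": [-19,240,0],"yaw": 2,"grip": 1},{"translation": [-24,300,0],"yaw": 3,"grip": 1},{"translation": [-28,360,0],"yaw": 4,"grip": 1},{"translation": [-33,420,0],"yaw": 5,"grip": 1},{"translation": [-38,480,10],"yaw": 6,"grip": 1},{"translation": [-43,540,20],"yaw": 6,"grip": 1},{"translation": [-48,600,30],"yaw": 6,"grip": 1},{"translation": [-52,650,40],"yaw": 6,"grip": 1},{"translation": [-54,676,42],"yaw": 6,"grip": 1}]}}

```text
clock: 13.32
tcp_pos: [0.5096, -0.3746, 0.1046]
eef_rot: [-3.123, -0.315, 0.004]
wrist_force: [-0.2, 0.3, -0.0]
opening: 0.0884
grip_force: 0.0
```

>>> {"method": "drive_tool", "body": {"moves": [{"translation": [0,0,0],"yaw": 0,"grip": 1},{"translation": [0,0,20],"yaw": 0,"grip": 1},{"translation": [0,0,20],"yaw": 0,"grip": 1}]}}

```text
clock: 13.7
tcp_pos: [0.5097, -0.371, 0.086]
eef_rot: [-3.122, -0.319, 0.004]
wrist_force: [-1.2, 0.2, 0.4]
opening: 0.0882
grip_force: 0.0
```

```bash
python3 go.py 511.5 -372 16 11.7
python3 - <<'E'
from h import *
im=read_camera('scene'); u,v=proj('scene',[.5115,-.372,.04])[0].astype(int); print(u,v)
a=cv2.resize(im[v-70:v+50,u-80:u+80],None,fx=4,fy=4,interpolation=cv2.INTER_CUBIC)
im=read_camera('top'); cv2.imwrite('pics/top4.png',im)
H,S,V=cv2.split(cv2.cvtColor(im,cv2.COLOR_BGR2HSV))
for c in blobs((H<20)&(S>90)&(V>40),300):
    w=onplane('top',c,.05).astype(np.float32)*1000
    print(c.mean(0).round(),[np.round(q,1) for q in cv2.minAreaRect(w)])
b=cv2.resize(im[255:310,115:180],None,fx=3,fy=3); a[:b.shape[0],:b.shape[1]]=b
cv2.imwrite('pics/c6.png',a)
E
```

```text
t 13.7 tcp [ 509.7 -371.    86. ] h 11.7 F [-1.2  0.2  0.4] open 88.2
[ 1.7  1.6 70. ] yaw -0.0
157 273
[ 27. 344.] [array([187.9, 596.1]), array([253.9, 158.8]), np.float64(1.1)]
[144. 282.] [array([356.5, 287.6]), array([74.7, 72.9]), np.float64(2.5)]
[119. 220.] [array([522.8, 363.2]), array([114.1,  71.7]), np.float64(28.2)]
[250. 179.] [array([643.6,   5.2]), array([60. , 61.5]), np.float64(0.6)]
[244. 140.] [array([757.6,  25.3]), array([ 25. , 165.4]), np.float64(81.8)]
[355. 124.] [array([581.2, -87. ]), array([1734.1, 1174.6]), np.float64(89.9)]
```

View pics/c6.png

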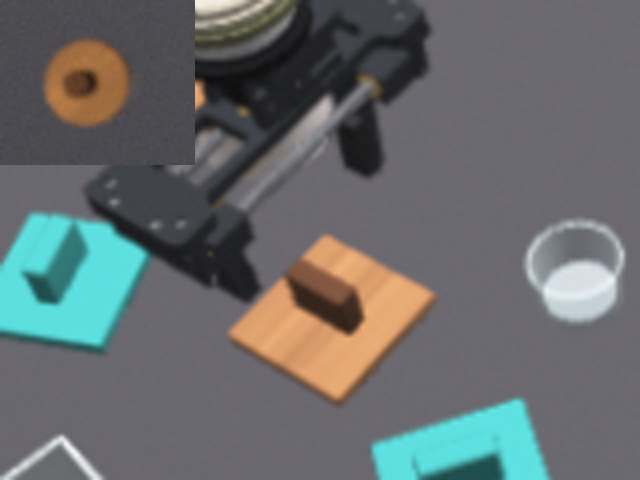

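The inset shows the small lid concentric on its dish, measured at (356.5,287.6). The fingers straddle the square lid's bar at (325,295), clear of the turquoise lid. I grip it, and meanwhile check the square and oblong dish rims with candidate outlines on the first pictures.

>>> {"method": "drive_tool", "body": {"moves": [{"translation": [1.7,1.6,35],"yaw": 0,"grip": 0.6},{"translation": [1.7,1.6,60],"yaw": 0,"grip": 0.3},{"translation": [1.7,1.6,70],"yaw": 0,"grip": 0},{"translation": [1.7,1.6,70],"yaw": 0,"grip": -0.3},{"translation": [1.7,1.6,70],"yaw": 0,"grip": -0.5},{"translation": [1.7,1.6,70],"yaw": 0,"grip": -1},{"translation": [1.7,1.6,70],"yaw": 0,"grip": -1},{"translation": [1.7,1.6,70],"yaw": 0,"grip": -1},{"translation": [1.7,1.6,70],"yaw": 0,"grip": -1}]}}

```text
clock: 14.92
tcp_pos: [0.5125, -0.3741, 0.0181]
eef_rot: [3.125, 0.318, 0.0]
wrist_force: [-0.3, 1.1, 3.7]
opening: 0.016
grip_force: 20.0
```

```bash
python3 go.py
python3 - <<'E'
from h import *
out=[]
for (x,y,a,sx,sy) in ((.638,-.127,9,70,70),(.4525,.0945,-1.9,100,56)):
  row=[]
  for n in('top','scene'):
    im=cv2.imread(f'pics/{n}0.png'); o=proj(n,[x,y,.045])[0].astype(int)-[35,28]
    b=cv2.resize(im[o[1]:o[1]+56,o[0]:o[0]+70],None,fx=5.5,fy=5.5,interpolation=cv2.INTER_CUBIC)
    u=np.array([np.cos(np.radians(a)),np.sin(np.radians(a))]); v=np.array([-u[1],u[0]])
    for f in (0,4):
      q=[np.r_[np.array([x,y])+(i*(sx/2-f)*u+j*(sy/2-f)*v)/1e3,.045] for i,j in((1,1),(1,-1),(-1,-1),(-1,1))]
      p=(proj(n,q)-o+.5)*5.5; cv2.polylines(b,[p.astype(np.int32)],True,(0,0,255),1)
    row.append(b)
  out.append(np.hstack(row))
cv2.imwrite('pics/c7.png',np.vstack(out)[:600,:800])
E
```

```text
t 14.925 tcp [ 512.5 -374.1   18.1] h 11.6 F [-0.3  1.1  3.7] open 16.0
```

View pics/c7.png

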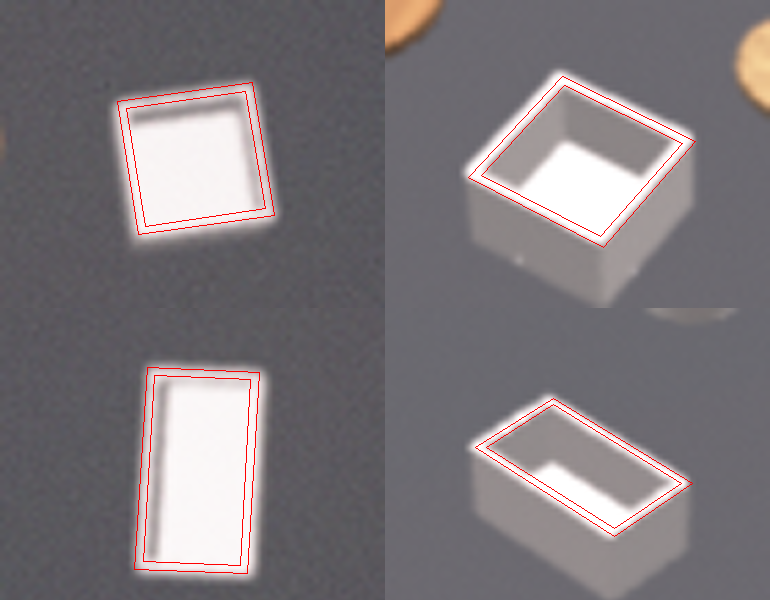

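The outlines fit both rims in both views: square at (638,-127) and 9°, oblong at (452.5,94.5) and -1.9°. I carry the square lid over.

```bash
python3 go.py 638.5 -127 75 9
```

```text
t 14.925 tcp [ 512.5 -374.1   18.1] h 11.6 F [-0.3  1.1  3.7] open 16.0
[ 173.2 -216.6  -56.9] yaw 2.6
```

>>> {"method": "drive_tool", "body": {"moves": [{"translation": [0,0,-40],"yaw": 0,"grip": -1},{"translation": [0,0,-90],"yaw": 0,"grip": -1},{"translation": [15,-19,-105],"yaw": 0,"grip": -1},{"translation": [40,-50,-105],"yaw": 1,"grip": -1},{"translation": [70,-87,-105],"yaw": 1.5,"grip": -1},{"translation": [100,-125,-105],"yaw": 2,"grip": -1},{"translation": [130,-162,-105],"yaw": 2.6,"grip": -1},{"translation": [155,-194,-105],"yaw": 2.6,"grip": -1},{"translation": [170,-212,-105],"yaw": 2.6,"grip": -1},{"translation": [173,-217,-90],"yaw": 2.6,"grip": -1},{"translation": [173,-217,-65],"yaw": 2.6,"grip": -1},{"translation": [173,-217,-57],"yaw": 2.6,"grip": -1}]}}

```text
clock: 16.42
tcp_pos: [0.6367, -0.1273, 0.072]
eef_rot: [-3.13, -0.245, 0.006]
wrist_force: [0.5, 0.2, -0.0]
opening: 0.0161
grip_force: 20.0
```

>>> {"method": "drive_tool", "body": {"moves": [{"translation": [0,0,0],"yaw": 0,"grip": -1},{"translation": [0,0,0],"yaw": 0,"grip": -1}]}}

```text
clock: 16.68
tcp_pos: [0.6384, -0.1272, 0.0755]
eef_rot: [3.131, 0.246, 0.002]
wrist_force: [-0.0, 0.4, -1.5]
opening: 0.0157
grip_force: 20.0
```

```bash
cat > chk.py <<'E'
import sys
from h import *
def chk(x,y,a,ls,ds,zl,name,lx=None,la=None):
    n='scene'; im=read_camera(n); o=proj(n,[x,y,.045])[0].astype(int)-[70,60]
    b=cv2.resize(im[o[1]:o[1]+110,o[0]:o[0]+140],None,fx=5,fy=5,interpolation=cv2.INTER_CUBIC)
    for c0,ang,(sx,sy),z,c in((lx or (x,y),la if la is not None else a,ls,zl,(0,255,0)),((x,y),a,ds,.045,(0,0,255)),((x,y),a,ds,0,(0,0,255))):
      u=np.array([np.cos(np.radians(ang)),np.sin(np.radians(ang))]); v=np.array([-u[1],u[0]])
      q=[np.r_[np.array(c0)+(i*sx/2*u+j*sy/2*v)/1e3,z] for i,j in((1,1),(1,-1),(-1,-1),(-1,1))]
      cv2.polylines(b,[((proj(n,q)-o+.5)*5).astype(np.int32)],True,c,1)
    cv2.imwrite(name,b)
E
python3 go.py 638.5 -127 63.2 9; python3 -c "
from chk import *
chk(.638,-.127,9,(86,86),(70,70),sensors.get_state()['tcp_pos'][2]-.0181,'pics/c8.png')"
```

```text
t 16.675 tcp [ 638.4 -127.2   75.5] h 9.0 F [-0.   0.4 -1.5] open 15.7
[ 0.1 -0.2 12.3] yaw 0.0
```

View pics/c8.png

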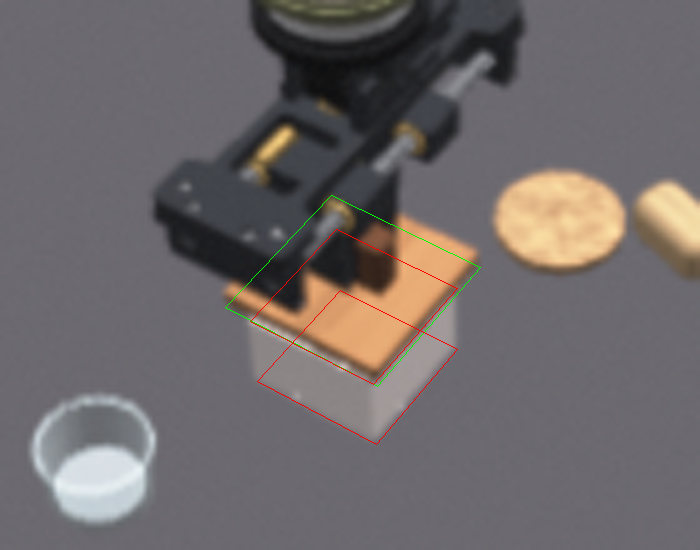

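The lid's underside corners, at about (478,264) and (376,380), match the prediction, and so does the dish. They are aligned, so I set it down.

>>> {"method": "drive_tool", "body": {"moves": [{"translation": [0,0,6],"yaw": 0,"grip": -1},{"translation": [0,0,10],"yaw": 0,"grip": -1},{"translation": [0,0,12.5],"yaw": 0,"grip": -1},{"translation": [0,0,12.5],"yaw": 0,"grip": -1},{"translation": [0,0,12.5],"yaw": 0,"grip": -1},{"translation": [0,0,12.5],"yaw": 0,"grip": -0.4},{"translation": [0,0,12.5],"yaw": 0,"grip": 0},{"translation": [0,0,12.5],"yaw": 0,"grip": 0.2},{"translation": [0,0,-20],"yaw": 0,"grip": 0.4},{"translation": [0,0,-70],"yaw": 0,"grip": 1},{"translation": [0,0,-80],"yaw": 0,"grip": 1},{"translation": [0,0,-80],"yaw": 0,"grip": 1}]}}

```text
clock: 18.23
tcp_pos: [0.6381, -0.1267, 0.1546]
eef_rot: [3.132, 0.247, 0.0]
wrist_force: [-0.9, 0.3, 0.4]
opening: 0.0838
grip_force: 0.0
```

```bash
python3 go.py 526.5 380 85 28.1
```

```text
t 18.225 tcp [ 638.1 -126.7  154.6] h 9.0 F [-0.9  0.3  0.4] open 83.8
[ -30.7 -517.9   69.5] yaw -19.1
```

>>> {"method": "drive_tool", "body": {"moves": [{"translation": [-3,-50,0],"yaw": 0,"grip": 1},{"translation": [-6,-100,0],"yaw": -2,"grip": 1},{"translation": [-9,-155,0],"yaw": -5,"grip": 1},{"translation": [-12,-210,0],"yaw": -8,"grip": 1},{"translation": [-16,-265,0],"yaw": -11,"grip": 1},{"translation": [-19,-320,0],"yaw": -14,"grip": 1},{"translation": [-22,-375,0],"yaw": -17,"grip": 1},{"translation": [-25,-430,10],"yaw": -19,"grip": 1},{"translation": [-28,-480,30],"yaw": -19,"grip": 1},{"translation": [-30,-510,45],"yaw": -19,"grip": 1},{"translation": [-30,-518,65],"yaw": -19,"grip": 1},{"translation": [-30,-518,70],"yaw": -19,"grip": 1}]}}

```text
clock: 19.73
tcp_pos: [0.5264, 0.3792, 0.082]
eef_rot: [3.047, 0.761, -0.006]
wrist_force: [-0.8, 0.6, -0.6]
opening: 0.088
grip_force: 0.0
```

>>> {"method": "drive_tool", "body": {"moves": [{"translation": [0,0,0],"yaw": 0,"grip": 1},{"translation": [0,0,0],"yaw": 0,"grip": 1}]}}

```text
clock: 19.98
tcp_pos: [0.5279, 0.3794, 0.0855]
eef_rot: [-3.048, -0.759, -0.002]
wrist_force: [-0.6, -0.5, 0.2]
opening: 0.0884
grip_force: 0.0
```

```bash
python3 go.py 527.5 379.5 17 28
python3 - <<'E'
from h import *
im=read_camera('scene'); u,v=proj('scene',[.5275,.3795,.04])[0].astype(int); print(u,v)
a=cv2.resize(im[v-60:v+50,u-80:u+80],None,fx=4.5,fy=4.5,interpolation=cv2.INTER_CUBIC)
im=read_camera('top'); cv2.imwrite('pics/top5.png',im)
H,S,V=cv2.split(cv2.cvtColor(im,cv2.COLOR_BGR2HSV))
for c in blobs((H<20)&(S>90)&(V>40),300):
    w=onplane('top',c,.055).astype(np.float32)*1000
    print(c.mean(0).round(),[np.round(q,1) for q in cv2.minAreaRect(w)])
b=cv2.resize(im[150:215,265:330],None,fx=3,fy=3); a[:b.shape[0],:b.shape[1]]=b
cv2.imwrite('pics/c9.png',a)
E
```

```text
t 19.975 tcp [527.9 379.4  85.5] h 28.0 F [-0.6 -0.5  0.2] open 88.4
[-0.4 -0.3 68.5] yaw -0.0
361 128
[ 15. 338.] [array([202.1, 620.8]), array([231.5,  88.3]), np.float64(4.8)]
[144. 282.] [array([356.7, 286.1]), array([74.4, 72.6]), np.float64(2.5)]
[366. 284.] [array([ 356.6, -312.2]), array([98.2, 98.9]), np.float64(89.0)]
[122. 227.] [array([505.6, 352.1]), array([75.5, 71. ]), np.float64(28.2)]
[250. 178.] [array([642.5,   5. ]), array([59.7, 61.2]), np.float64(0.6)]
[297. 181.] [array([ 637.4, -125.4]), array([88. , 87.6]), np.float64(9.2)]
[244. 140.] [array([755.7,  23.1]), array([ 25.3, 164.8]), np.float64(80.0)]
[355. 124.] [array([581.6, -85.6]), array([1725.4, 1169. ]), np.float64(89.8)]
```

View pics/c9.png

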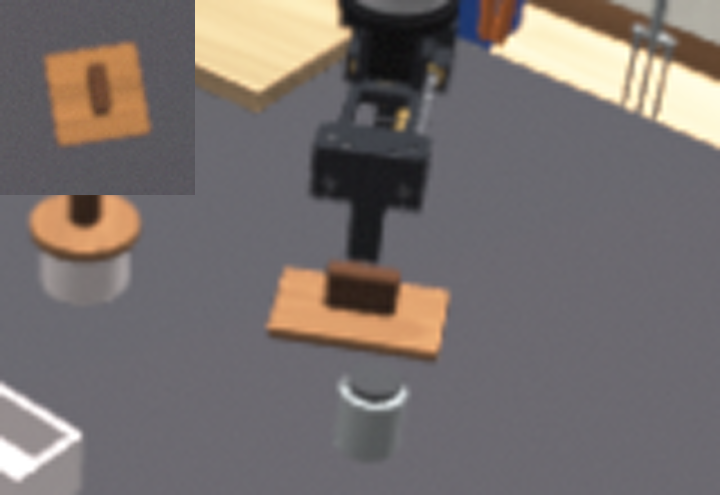

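The inset shows the square lid straight and centred on its dish, measured at (637.4,-125.4) and 9.2°. In the scene view the fingers are at the oblong lid's bar at (362,288), and the grey cup stands clear in front. I grip it.

>>> {"method": "drive_tool", "body": {"moves": [{"translation": [0,0,35],"yaw": 0,"grip": 0.6},{"translation": [0,0,58],"yaw": 0,"grip": 0.3},{"translation": [0,0,68],"yaw": 0,"grip": 0},{"translation": [0,0,68],"yaw": 0,"grip": -0.3},{"translation": [0,0,68],"yaw": 0,"grip": -0.5},{"translation": [0,0,68],"yaw": 0,"grip": -1},{"translation": [0,0,68],"yaw": 0,"grip": -1},{"translation": [0,0,68],"yaw": 0,"grip": -1},{"translation": [0,0,68],"yaw": 0,"grip": -1}]}}

```text
clock: 21.2
tcp_pos: [0.5274, 0.3801, 0.0171]
eef_rot: [3.048, 0.761, 0.001]
wrist_force: [-1.0, -2.3, 4.6]
opening: 0.0157
grip_force: 20.0
```

```bash
python3 go.py 452.5 94.5 78 -1.9
python3 - <<'E'
from h import *
for k in (0,1,2,3,4,5):
    im=cv2.imread(f'pics/top{k}.png'); H,S,V=cv2.split(cv2.cvtColor(im,cv2.COLOR_BGR2HSV))
    roi=np.zeros(H.shape,bool); roi[100:170,225:265]=1
    for c in blobs(roi&(H<30)&(S>90)&(V>60),100):
        w=onplane('top',c,.014).astype(np.float32)*1000; print(k,[np.round(q,1) for q in cv2.minAreaRect(w)],w.mean(0).round(1))
E
```

```text
t 21.2 tcp [527.4 380.1  17.1] h 28.0 F [-1.  -2.3  4.6] open 15.7
[-200.3  216.9  -60.9] yaw 29.9
0 [array([769.2,  25.6]), array([ 26.3, 171.2]), np.float64(80.0)] [766.5  26.3]
1 [array([769.2,  25.6]), array([ 26.3, 171.2]), np.float64(80.0)] [766.5  26.2]
2 [array([769.5,  27.5]), array([ 26.4, 171. ]), np.float64(82.0)] [767.2  26. ]
3 [array([769.2,  25.5]), array([ 26.9, 171.2]), np.float64(80.2)] [767.2  26.1]
4 [array([769.5,  27.6]), array([ 25.9, 171. ]), np.float64(81.8)] [767.2  26. ]
5 [array([769.2,  25.6]), array([ 26.3, 171.2]), np.float64(80.0)] [766.5  26.2]
```

The muddler hasn't moved; the variation is detector noise. I carry the oblong lid over.

>>> {"method": "drive_tool", "body": {"moves": [{"translation": [0,0,-40],"yaw": 0,"grip": -1},{"translation": [0,0,-90],"yaw": 0,"grip": -1},{"translation": [-15,16,-105],"yaw": 2,"grip": -1},{"translation": [-40,43,-105],"yaw": 6,"grip": -1},{"translation": [-68,74,-105],"yaw": 11,"grip": -1},{"translation": [-97,105,-105],"yaw": 16,"grip": -1},{"translation": [-126,136,-105],"yaw": 21,"grip": -1},{"translation": [-155,167,-105],"yaw": 26,"grip": -1},{"translation": [-182,197,-105],"yaw": 29,"grip": -1},{"translation": [-197,213,-105],"yaw": 30,"grip": -1},{"translation": [-200,217,-90],"yaw": 30,"grip": -1},{"translation": [-200,217,-70],"yaw": 30,"grip": -1}]}}

```text
clock: 22.7
tcp_pos: [0.4527, 0.0942, 0.0865]
eef_rot: [-3.141, 0.055, -0.001]
wrist_force: [0.7, 0.8, -1.5]
opening: 0.0159
grip_force: 20.0
```

>>> {"method": "drive_tool", "body": {"moves": [{"translation": [0,0,8],"yaw": 0,"grip": -1},{"translation": [0,0,12],"yaw": 0,"grip": -1},{"translation": [0,0,12],"yaw": 0,"grip": -1},{"translation": [0,0,12],"yaw": 0,"grip": -1}]}}

```text
clock: 23.2
tcp_pos: [0.4529, 0.0947, 0.0752]
eef_rot: [3.141, -0.054, 0.001]
wrist_force: [1.1, -0.0, -1.9]
opening: 0.016
grip_force: 20.0
```

```bash
python3 go.py 452.5 94.5 62.1 -1.9; python3 -c "
from chk import *
chk(.4525,.0945,-1.9,(116,72),(100,56),sensors.get_state()['tcp_pos'][2]-.0171,'pics/c10.png')"
```

```text
t 23.2 tcp [452.9  94.7  75.2] h -2.0 F [ 1.1 -0.  -1.9] open 16.0
[-0.4  0.2 13.1] yaw -0.1
```

View pics/c10.png

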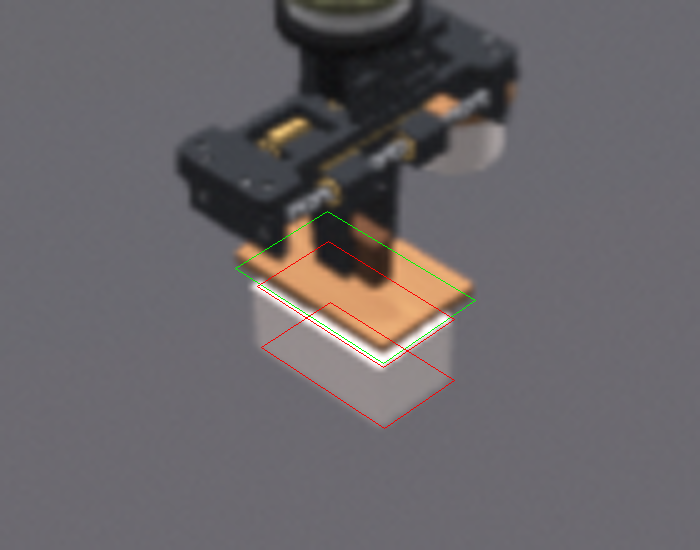

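The lid's top corners, at (472,287), (236,256) and (383,348), sit one plate thickness above the predicted underside outline, and the dish outline matches. I set it down.

>>> {"method": "drive_tool", "body": {"moves": [{"translation": [0,0,7],"yaw": 0,"grip": -1},{"translation": [0,0,11],"yaw": 0,"grip": -1},{"translation": [0,0,13],"yaw": 0,"grip": -1},{"translation": [0,0,13],"yaw": 0,"grip": -1},{"translation": [0,0,13],"yaw": 0,"grip": -1},{"translation": [0,0,13],"yaw": 0,"grip": -0.4},{"translation": [0,0,13],"yaw": 0,"grip": 0},{"translation": [0,0,13],"yaw": 0,"grip": 0.2},{"translation": [0,0,-20],"yaw": 0,"grip": 0.4},{"translation": [0,0,-70],"yaw": 0,"grip": 1},{"translation": [0,0,-120],"yaw": 0,"grip": 1},{"translation": [0,0,-140],"yaw": 0,"grip": 1}]}}

```text
clock: 24.75
tcp_pos: [0.4533, 0.0946, 0.2174]
eef_rot: [3.141, -0.054, 0.007]
wrist_force: [0.2, 0.1, 0.3]
opening: 0.0835
grip_force: 0.0
```

>>> {"method": "drive_tool", "body": {"moves": [{"translation": [-30,50,-140],"yaw": 0,"grip": 1},{"translation": [-60,100,-140],"yaw": 0,"grip": 1},{"translation": [-90,150,-140],"yaw": 0,"grip": 1},{"translation": [-110,200,-140],"yaw": 0,"grip": 1},{"translation": [-110,250,-140],"yaw": 0,"grip": 1},{"translation": [-110,250,-140],"yaw": 0,"grip": 1},{"translation": [-110,250,-140],"yaw": 0,"grip": 1}]}}

```text
clock: 25.62
tcp_pos: [0.3338, -0.1524, 0.3546]
eef_rot: [-3.141, 0.059, 0.0]
wrist_force: [-0.7, -0.3, 0.1]
opening: 0.088
grip_force: 0.0
```

Run:
```python
from h import *
im=read_camera('top'); s=read_camera('scene')
H,S,V=cv2.split(cv2.cvtColor(im,cv2.COLOR_BGR2HSV))
roi=np.zeros(H.shape,bool); roi[150:310,95:440]=1
for c in blobs(roi&(H<20)&(S>90)&(V>40),300):
    w=onplane('top',c,.055).astype(np.float32)*1000
    print(c.mean(0).round(),[np.round(q,1) for q in cv2.minAreaRect(w)])
cv2.imwrite('pics/fin.png',np.vstack([cv2.resize(im[140:315,100:430],(800,424))[:,:],])); cv2.imwrite('pics/fins.png',cv2.resize(s[100:300,100:400],(800,533)))
```

```text
[144. 282.] [array([356.7, 286.1]), array([74.5, 72.6]), np.float64(2.5)]
[369. 278.] [array([ 374., -318.]), array([87.4, 63.9]), np.float64(88.9)]
[215. 247.] [array([451.2,  95.5]), array([ 74.1, 117.3]), np.float64(88.0)]
[250. 179.] [array([642.5,   5. ]), array([59.7, 61.2]), np.float64(0.6)]
[297. 181.] [array([ 637.2, -125.3]), array([88.3, 87.6]), np.float64(9.0)]
```

View pics/fins.png

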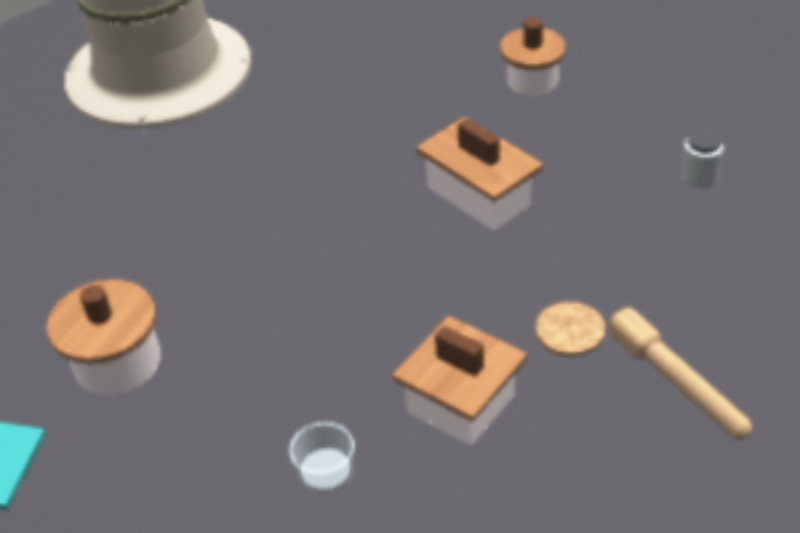

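All four lids lie flat and centred, at (100,318), (532,47), (480,157) and (460,365), and the bystanders are untouched. I hand in the job.

```bash
python3 -c "
from h import *
print(r.close_job())"
```

```text
the job is handed in; nothing more can be done
None
```

All four dishes are covered by their own lids, each lying flat and about 1–2 mm off centre by camera, with the ramekin and muddler untouched; the job was handed in at about 26 s and no verdict was returned.

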